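# Nest the painter's colour saucers

### The arm

A 7-joint arm with a two-finger parallel gripper is mounted at the origin on the work surface. World frame = base frame: x ahead of the robot, y to its left, z up, the work surface at z = 0. Lengths are in m, angles in rad, forces in N, time in s.
With the tool pointing down it reaches from about 0.425 to 0.975 m from the base axis. Payload 16.7 kg.
Tool frame: the origin (TCP) lies at the very end of the fingers, on their centre line; the grasp point (between the pads) lies env.hold_point_z behind it (env.hold_point_z is the distance from the TCP to the grasp point, in m); z points along the fingers, y is the direction in which the jaws open and shut (so a half turn about z gives the same grasp; the last joint's range is limited). The gripper opens to 85 mm and grips with 20 to 120 N. Pads are 22 mm wide; open, the fingers measure 114 mm over their backs; the gripper's body (76 mm by 85 mm) begins 54 mm behind the grasp point. The pads swing forward as they close: fully open they stand 13 mm farther back than shut.
Start: joints at [0.955, 0.426, 0.074, 1.606, -0.034, 1.111, -0.067], TCP at [0.304, -0.603, 0.231] pointing down, gripper open.
Joint ranges: [-2.85, 2.85], [-0.5, 2.14], [-1.23, 1.37], [0.21, 2.46], [-1.02, 4.16], [0.16, 2.05], [-2.73, 2.73]. Speed limits (rad/s): [1.89, 1.89, 2.39, 2.39, 3.01, 3.01, 3.01].

### API

Orientations are given as a rotation vector (axis times angle).
In Python, from plant import env gives the robot as it stands. The module is installed in compiled form; this text tells all that it offers.
- The arm moves only by the tool send_rows, never from a script. Its argument "series" is a list of rows, each an object with "offset": the shift along the tool's x, y, z in cm, a list of three; "delta_rot": the turn, a rotation vector about the tool's x, y, z in units of 5 degrees (1.0 is 5 degrees), a list of three; "jaw": the opening, from 0 (shut) to 1 (fully open). A call has 1 to 5 rows; each row shifts and turns the commanded pose from where the row before left it, along the tool's axes as they then stand; what a row does not reach is not made up. A row lasts 1/10 s, in which the tool goes at most 50 mm and 8.59 degrees, less where a joint would pass 70% of its speed; a pose out of reach is approached as far as the arm can. A call is refused whole if a number of a shift passes 5 or a number of a turn 1, either way. A call with a gripper value outside its range is refused whole. The fingers move at their own pace and stop on an object; "squeeze" is the grip in N (left out, the last holds). Time passes only in rows, so rows that do not move let the fingers close. It gives the time, the measured TCP pose, the force and the opening at its end, in the units of the state.
- env.observe(): the state, without advancing time (a new reading comes with each control period).
- env.read_camera(name): name is "side" or "top"; returns a dict with "img" (384x512x3 uint8, red, green, blue), "K" (3x3 intrinsics, pixels), "k1" (the pictures are not rectified: a ray, as slopes to the right and down, at radius r is drawn at 1 + k1 r^2 times it, then the intrinsics apply), "world_from_camera" (4x4, takes a point from camera to world coordinates). Camera axes: x right, y down, z forward; pixel columns grow to the right and rows downward; lengths in m; the calibration is good to about 2 mm. A picture is of the moment at which its call begins. There is no depth.
- env.job_done(): hands the job in, once; it reports no verdict.
The state is a dict: "time": time; "qpos": joint angles; "dq": joint speeds; "joint_efforts": joint torques, N m; "ee_pos": TCP position; "orientation": TCP orientation; "wrist_force": force on the tool from outside, world axes, zero at the start; "ft_torque": the same for the moment, N m; "finger_gap": opening from 0.0 (shut) to 1.0 (fully open).
Only numpy, scipy, OpenCV 4.12 (cv2) and the standard library are available. Lean on these libraries where they do the work, as an engineer would, in place of code of your own. Each camera call takes 0.05 s, during which the arm holds its last target. There are 200 camera calls.

### The job

Put the painter's saucers away as a nest in the middle of the cork mat, one at a time from the bottom up and from dark to light: umber, then sienna, then ochre, then cream, each foot seated in the well of the one below, and last the blue lid on top. Keep every saucer and the lid upright all the time, and leave the bottle, the muller, the tin and the tape standing where they are.

Things in the scene. Friction and masses are not known exactly. Their poses are not given: they have to be found in the camera images.
- umber_dish_center (a point): White porcelain saucer holding a dry cake of umber (very dark brown). Round body 60 mm across from 4 to 22 mm up, on a foot 40 mm across, 4 mm high; 22 mm high in all, about 70 g. Open well 52 mm across, wall 4 mm: the foot of the piece above drops 4 mm into it and its body rests on the rim, so each saucer adds 18 mm. This point: on its axis, 11 mm above its underside. z up.
- sienna_dish_center (a point): White porcelain saucer holding a dry cake of sienna (brick red). Round body 60 mm across from 4 to 22 mm up, on a foot 40 mm across, 4 mm high; 22 mm high in all, about 70 g. Open well 52 mm across, wall 4 mm: the foot of the piece above drops 4 mm into it and its body rests on the rim, so each saucer adds 18 mm. This point: on its axis, 11 mm above its underside. z up.
- ochre_dish_center (a point): White porcelain saucer holding a dry cake of ochre (mustard gold). Round body 60 mm across from 4 to 22 mm up, on a foot 40 mm across, 4 mm high; 22 mm high in all, about 70 g. Open well 52 mm across, wall 4 mm: the foot of the piece above drops 4 mm into it and its body rests on the rim, so each saucer adds 18 mm. This point: on its axis, 11 mm above its underside. z up.
- cream_dish_center (a point): White porcelain saucer holding a dry cake of pale cream yellow. Round body 60 mm across from 4 to 22 mm up, on a foot 40 mm across, 4 mm high; 22 mm high in all, about 70 g. Open well 52 mm across, wall 4 mm: the foot of the piece above drops 4 mm into it and its body rests on the rim, so each saucer adds 18 mm. This point: on its axis, 11 mm above its underside. z up.
- lid_center (a point): Dark blue porcelain lid: a disc 60 mm across from 4 to 11 mm up, on a foot 40 mm across, 4 mm high, that drops into a saucer's well (the disc rests on its rim), with a round knob 16 to 18 mm across from 11 to 28 mm up; 28 mm high in all, about 60 g. This point: on its axis, 14 mm above its underside (low in the knob). z up.
- mat_top (a point): Round brown cork mat, 100 mm across and 5 mm thick, fixed to the table. This point: the centre of its upper face. z is up.
- oil_bottle_center (a point): Bystander: small amber glass bottle with black cap, 36 mm across, 66 mm high, standing loose. This point: on its axis, half-way up.
- muller_center (a point): Bystander: green glass muller (pigment grinder), 44 mm across at its flat base, 65 mm high, standing loose. This point: on its axis, half-way up.
- tin_center (a point): Bystander: steel paint tin with a yellow band, 42 mm across, 45 mm high, standing loose. This point: on its axis, half-way up.
- tape_center (a point): Bystander: roll of purple masking tape lying flat, 48 mm across, 18 mm high, loose. This point: on its axis, half-way up.
Things that resemble listed ones, but are neither listed nor needed, are in the scene too. What is shaped like the part that bears cream_dish_center but turquoise is not meant.

How it is judged:
By the outcome, as a careful person would: the job done as asked, in the order asked, and still so for the second after the job is handed in, with the robot touching nothing.
It also fails if it takes over 141 s, if anything falls off the work surface, if the arm or the gripper's body presses on something with over 40 N, if the wrist force passes 120 N, or if a joint passes its speed limit or range.

## Working session

There is one attempt and no reset: what is moved stays moved. The work goes in short steps, Python scripts to look and compute and a tool call to move; the robot and the scene stay as the last step left them, time stands still between calls to the robot, and variables do not carry over. Pictures are saved under pics/ and viewed, about 12 in all and at most 16, crops included, and the job is handed in when it is done.

Besides the shell and the picture viewer there is one more tool, called after "Emit:" by a JSON object that holds its "name" and its "arguments". send_rows: Moves the arm, as the interface text tells. Its arguments: {"type":"object","properties":{"series":{"type":"array"},"squeeze":{"type":"number"}},"required":["series"]}

```bash
mkdir -p pics; python3 - <<'E'
from plant import env
import cv2,numpy as np
s=env.observe();print({k:np.round(v,3).tolist() for k,v in s.items()},env.hold_point_z)
for n in("top","side"):
    c=env.read_camera(n);cv2.imwrite(f"pics/{n}0.png",c["img"][:,:,::-1]);print(n,c["K"].tolist(),c["k1"],np.round(c["world_from_camera"],3).tolist())
E
```

```text
{'time': 0.0, 'qpos': [0.954, 0.427, 0.074, 1.607, -0.034, 1.111, -0.067], 'dq': [-0.0, 0.001, 0.0, 0.002, 0.0, 0.0, 0.0], 'joint_efforts': [0.001, -94.985, 3.761, -46.351, 0.019, 0.01, 0.0], 'ee_pos': [0.304, -0.602, 0.231], 'orientation': [-3.055, -0.726, 0.001], 'wrist_force': [0.351, 0.279, -0.051], 'ft_torque': [-0.057, 0.036, 0.004], 'finger_gap': 0.997} 0.0187
top [[373.9304999704781, 0.0, 257.88184347896663], [0.0, 373.9304999704781, 189.36647370212842], [0.0, 0.0, 1.0]] 0.014349737117039331 [[-0.011, -0.997, 0.082, 0.438], [-1.0, 0.01, -0.018, 0.02], [0.017, -0.082, -0.996, 0.99], [0.0, 0.0, 0.0, 1.0]]
side [[423.713330760523, 0.0, 255.53228897291265], [0.0, 423.713330760523, 185.5451036566945], [0.0, 0.0, 1.0]] -0.03305279520954558 [[-0.922, -0.302, 0.244, 0.266], [-0.388, 0.7, -0.599, 0.647], [0.01, -0.647, -0.762, 0.879], [0.0, 0.0, 0.0, 1.0]]
```

View pics/top0.png

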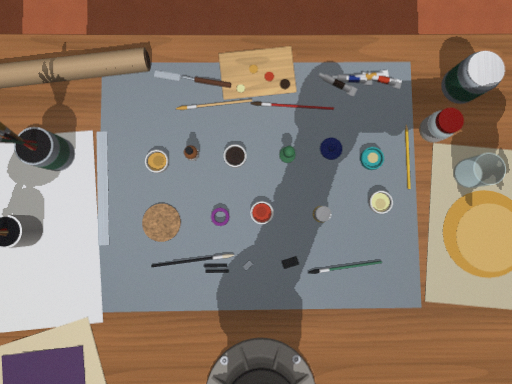

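View pics/side0.png

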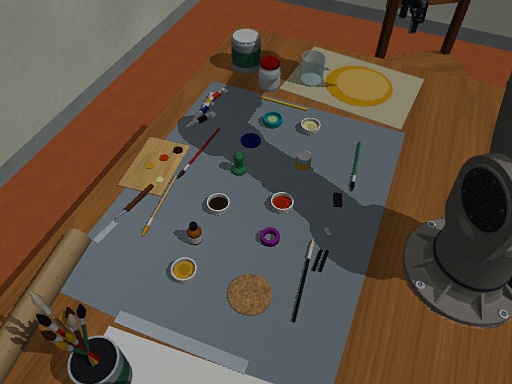

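Candidates (top pixels): ochre (157,161), umber (235,156), sienna (262,213), cream (381,202), lid (331,148), mat (161,222). The turquoise look-alike is at (372,158), with a pale cake. Cream is (381,202), because its body is white. Next I measure each centre in both views and check the crops.

```bash
cat > h.py <<'E'
import cv2,numpy as np
def proj(c,p):
    T=np.linalg.inv(c["world_from_camera"]);q=T[:3,:3]@np.asarray(p,float)+T[:3,3]
    s=q[:2]/q[2];s=s*(1+c["k1"]*(s@s));return s*c["K"][0,0]+c["K"][:2,2]
def ray(c,uv):
    d=(np.asarray(uv,float)-c["K"][:2,2])/c["K"][0,0];s=d.copy()
    for _ in range(8): s=d/(1+c["k1"]*(s@s))
    W=c["world_from_camera"];return W[:3,3],W[:3,:3]@np.r_[s,1]
def cast(c,uv,z):
    o,d=ray(c,uv);return o+d*(z-o[2])/d[2]
def blob(img,uv,r=24,thr=10,fill=True):
    """chroma+brightness difference from the local cloth; hull of central blob -> centroid, size"""
    u,v=map(int,uv);x0,y0=max(u-r,0),max(v-r,0);p=img[y0:v+r,x0:u+r].astype(np.float32)
    p=cv2.resize(p,None,fx=4,fy=4,interpolation=cv2.INTER_CUBIC)
    ch=p/(p.sum(2,keepdims=True)+1e-3)*300
    bg=np.median(np.r_[ch[:6].reshape(-1,3),ch[-6:].reshape(-1,3)],0)
    m=(np.abs(ch-bg).max(2)>thr).astype(np.uint8)
    m=cv2.morphologyEx(m,cv2.MORPH_OPEN,np.ones((5,5)))
    cs,_=cv2.findContours(m,cv2.RETR_EXTERNAL,cv2.CHAIN_APPROX_NONE)
    k=max(cs,key=cv2.contourArea);k=cv2.convexHull(k)
    M=cv2.moments(k);c=np.array([M["m10"],M["m01"]])/M["m00"]
    vis=p.clip(0,255).astype(np.uint8)[:,:,::-1].copy();cv2.polylines(vis,[k],True,(255,0,255),1)
    return (c+.5)/4-.5+[x0,y0],np.array(cv2.minAreaRect(k)[1])/4,vis
E
python3 - <<'E'
from plant import env
from h import *
P={'umber':(235,156,218,204,.013),'sienna':(262,213,282,203,.013),'ochre':(157,161,183,270,.013),'cream':(381,202,311,127,.013),'turq':(372,158,272,120,.013),'lid':(331,148,250,141,.010),'mat':(161,222,250,295,.0035),'bottle':(190,152,195,233,.033),'muller':(288,154,239,164,.032),'tin':(322,214,303,160,.0225),'tape':(220,216,270,237,.009)}
C={n:env.read_camera(n) for n in("top","side")}
rows=[]
for n,(a,b,c,d,z) in P.items():
    o=[];vs=[]
    for cam,uv in(("top",(a,b)),("side",(c,d))):
        r=34 if n=='mat' else 22
        ce,sz,v=blob(C[cam]["img"],uv,r,10);w=cast(C[cam],ce,z)
        D=np.linalg.norm(w-C[cam]["world_from_camera"][:3,3])
        o+=[np.round(w[:2],4).tolist(),np.round(sz*D/C[cam]["K"][0,0]*1000).tolist()];vs.append(cv2.resize(v,(130,130)))
    print(n,*o);rows.append(np.vstack(vs))
while len(rows)<12: rows.append(rows[0]*0)
cv2.imwrite("pics/blobs.png",np.vstack([np.hstack(rows[:6]),np.hstack(rows[6:])]))
E
```

```text
umber [0.609, 0.0626] [48.0, 48.0] [0.6121, 0.0548] [51.0, 43.0]
sienna [0.4581, -0.0062] [54.0, 52.0] [0.459, -0.0101] [36.0, 53.0]
ochre [0.5959, 0.2674] [53.0, 55.0] [0.5971, 0.2641] [44.0, 53.0]
cream [0.4826, -0.3188] [54.0, 53.0] [0.4754, -0.419] [28.0, 96.0]
turq [0.5992, -0.3007] [66.0, 68.0] [0.6, -0.3035] [55.0, 63.0]
lid [0.6269, -0.193] [60.0, 61.0] [0.6269, -0.1932] [45.0, 61.0]
mat [0.4358, 0.2568] [104.0, 105.0] [0.4356, 0.2562] [96.0, 103.0]
bottle [0.6153, 0.1756] [38.0, 37.0] [0.6168, 0.1727] [35.0, 39.0]
muller [0.6084, -0.0745] [44.0, 42.0] [0.6098, -0.0722] [66.0, 44.0]
tin [0.4532, -0.1483] [43.0, 20.0] [0.4503, -0.1474] [45.0, 26.0]
tape [0.4491, 0.1029] [49.0, 49.0] [0.4494, 0.1001] [49.0, 49.0]
```

View pics/blobs.png

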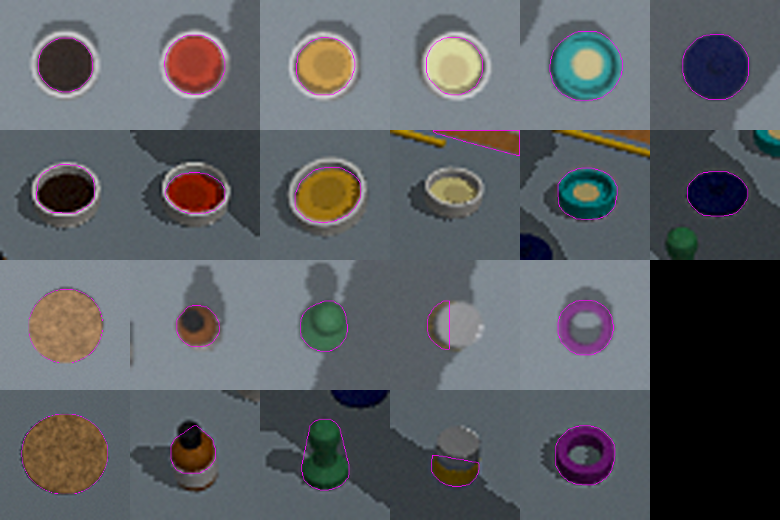

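The crops show cream (381,202) as a white body with a pale cake, while (372,158) has a turquoise body and is rejected. The lid and mat agree to within 1 mm between views. The saucer blobs caught only the wells, so I'll refine using the white rims (60 mm across at z = 22 mm).

```bash
cat >> h.py <<'E'
def rim(c,uv,z,white=185,r=22):
    """hull of bright (white porcelain) pixels -> fitted circle at rim height: centre, diameters"""
    u,v=map(int,uv);p=cv2.resize(c["img"][v-r:v+r,u-r:u+r],None,fx=4,fy=4,interpolation=cv2.INTER_CUBIC)
    m=(p.min(2)>white).astype(np.uint8);m=cv2.morphologyEx(m,cv2.MORPH_CLOSE,np.ones((5,5)))
    k=cv2.convexHull(max(cv2.findContours(m,0,1)[0],key=cv2.contourArea))
    M=cv2.moments(k);ce=(np.array([M["m10"],M["m01"]])/M["m00"]+.5)/4-.5+[u-r,v-r]
    D=np.linalg.norm(cast(c,ce,z)-c["world_from_camera"][:3,3])
    return cast(c,ce,z),np.array(cv2.minAreaRect(k)[1])/4*D/c["K"][0,0]*1000
E
python3 - <<'E'
from plant import env
from h import *
c=env.read_camera("top")
print(c["img"][205,262-25:262+26].min(1).tolist())
for n,uv in dict(umber=(235,156),sienna=(262,213),ochre=(157,161),cream=(381,202)).items():
    for w in(180,205): a,s=rim(c,uv,.022,w);print(n,w,a.round(4)[:2],s.round(0))
s=env.observe();R=cv2.Rodrigues(s["orientation"])[0];print(R.round(3).tolist(),s["ee_pos"])
E
```

```text
[132, 130, 133, 129, 132, 131, 133, 136, 134, 133, 132, 137, 132, 111, 94, 115, 184, 191, 117, 51, 51, 50, 48, 51, 48, 47, 46, 47, 47, 50, 57, 134, 197, 168, 111, 91, 88, 89, 92, 89, 91, 91, 91, 92, 90, 90, 89, 89, 85, 89, 87]
umber 180 [0.6074 0.063 ] [57. 56.]
umber 205 [0.6331 0.053 ] [15.  2.]
sienna 180 [ 0.4722 -0.0043] [25. 57.]
sienna 205 [ 0.4306 -0.0021] [ 1. 10.]
ochre 180 [0.5951 0.2678] [57. 60.]
ochre 205 [0.568  0.2699] [15.  1.]
cream 180 [ 0.482  -0.3179] [62. 60.]
cream 205 [ 0.5061 -0.3049] [ 2. 10.]
[[0.893, 0.45, -0.0], [0.45, -0.893, 0.0], [-0.0, -0.001, -1.0]] [ 0.30367647 -0.6026393   0.23100004]
```

Emit:
{"name": "send_rows", "arguments": {"series": [{"offset":[0,0,0],"delta_rot":[0,0,1],"jaw":1},{"offset":[0,0,0],"delta_rot":[0,0,1],"jaw":1},{"offset":[0,0,0],"delta_rot":[0,0,1],"jaw":1},{"offset":[0,0,0],"delta_rot":[0,0,1],"jaw":1},{"offset":[0,0,0],"delta_rot":[0,0,1],"jaw":1}], "squeeze": 40}}

```text
time: 0.75
ee_pos: [0.3037, -0.6027, 0.2312]
orientation: [-3.141, -0.042, 0.0]
wrist_force: [0.2, -0.6, 0.8]
finger_gap: 1.002
```

Emit:
{"name": "send_rows", "arguments": {"series": [{"offset":[0,0,0],"delta_rot":[0,0,0.35],"jaw":1},{"offset":[1.7,-3.7,0.2],"delta_rot":[0,0,0],"jaw":1},{"offset":[1.7,-3.7,0.2],"delta_rot":[0,0,0],"jaw":1},{"offset":[1.7,-3.7,0.2],"delta_rot":[0,0,0],"jaw":1},{"offset":[0,0,0],"delta_rot":[0,0,0],"jaw":1}]}}

```text
time: 1.25
ee_pos: [0.358, -0.4869, 0.2251]
orientation: [-3.139, -0.012, -0.002]
wrist_force: [0.2, 0.2, -0.2]
finger_gap: 1.003
```

Emit:
{"name": "send_rows", "arguments": {"series": [{"offset":[1.66,-3.66,0.4],"delta_rot":[0,0,0],"jaw":1},{"offset":[1.66,-3.66,0.4],"delta_rot":[0,0,0],"jaw":1},{"offset":[1.66,-3.66,0.4],"delta_rot":[0,0,0],"jaw":1},{"offset":[1.66,-3.66,0.4],"delta_rot":[0,0,0],"jaw":1},{"offset":[1.66,-3.66,0.4],"delta_rot":[0,0,0],"jaw":1}]}}

```text
time: 1.75
ee_pos: [0.4382, -0.3076, 0.2054]
orientation: [3.141, 0.001, 0.001]
wrist_force: [0.9, 0.4, 0.2]
finger_gap: 1.003
```

Emit:
{"name": "send_rows", "arguments": {"series": [{"offset":[1.66,-3.66,0.4],"delta_rot":[0,0,0],"jaw":1},{"offset":[1.66,-3.66,0.4],"delta_rot":[0,0,0],"jaw":1},{"offset":[1.66,-3.66,0.4],"delta_rot":[0,0,0],"jaw":1},{"offset":[1.66,-3.66,0.4],"delta_rot":[0,0,0],"jaw":1},{"offset":[1.66,-3.66,0.4],"delta_rot":[0,0,0],"jaw":1}]}}

```text
time: 2.25
ee_pos: [0.5214, -0.1245, 0.1854]
orientation: [3.141, 0.002, 0.001]
wrist_force: [0.5, -0.6, 0.2]
finger_gap: 1.001
```

Emit:
{"name": "send_rows", "arguments": {"series": [{"offset":[1.66,-3.66,0.4],"delta_rot":[0,0,0],"jaw":1},{"offset":[1.66,-3.66,0.4],"delta_rot":[0,0,0],"jaw":1},{"offset":[1.66,-3.66,0.4],"delta_rot":[0,0,0],"jaw":1},{"offset":[1.66,-3.66,0.4],"delta_rot":[0,0,0],"jaw":1},{"offset":[0,0,0],"delta_rot":[0,0,0],"jaw":1}]}}

```text
time: 2.75
ee_pos: [0.5886, 0.0265, 0.1688]
orientation: [-3.139, -0.012, -0.0]
wrist_force: [0.4, 0.5, 0.5]
finger_gap: 0.997
```

Emit:
{"name": "send_rows", "arguments": {"series": [{"offset":[1.0,-1.8,2.5],"delta_rot":[0,0,0],"jaw":1},{"offset":[0.85,-1.8,2.5],"delta_rot":[0,0,0],"jaw":1},{"offset":[0,0,3],"delta_rot":[0,0,0],"jaw":1},{"offset":[0,0,3],"delta_rot":[0,0,0],"jaw":1},{"offset":[0,0,0],"delta_rot":[0,0,0],"jaw":1}]}}

```text
time: 3.25
ee_pos: [0.6034, 0.056, 0.0559]
orientation: [3.141, 0.002, -0.009]
wrist_force: [-0.3, -0.6, 0.5]
finger_gap: 0.999
```

```bash
python3 - <<'E'
from plant import env
from h import *
s=env.observe();print(s["ee_pos"],s["orientation"],s["wrist_force"])
t=env.read_camera("top")["img"];a=env.read_camera("side")["img"]
f=lambda i,u,v:cv2.resize(i[v-50:v+50,u-50:u+50],(400,400),interpolation=cv2.INTER_CUBIC)
cv2.imwrite("pics/a.png",np.hstack([f(t,235,156),f(a,218,190)])[:,:,::-1])
E
```

```text
[0.6034288  0.05595514 0.05586529] [ 3.14061976e+00  1.61746201e-03 -9.07884598e-03] [-0.29172715 -0.56843758  0.47122309]
```

View pics/a.png

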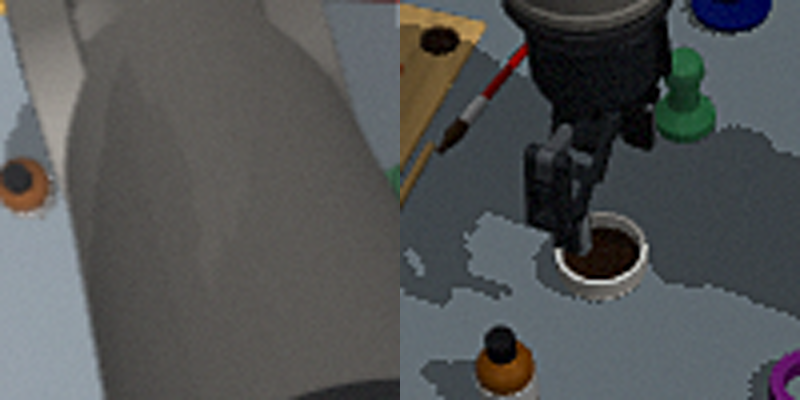

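Emit:
{"name": "send_rows", "arguments": {"series": [{"offset":[0.4,-0.65,0],"delta_rot":[0,0,0],"jaw":1},{"offset":[0,0,2],"delta_rot":[0,0,0],"jaw":1},{"offset":[0,0,1.5],"delta_rot":[0,0,0],"jaw":1},{"offset":[0,0,0.8],"delta_rot":[0,0,0],"jaw":1},{"offset":[0,0,0],"delta_rot":[0,0,0],"jaw":1}]}}

```text
time: 3.85
ee_pos: [0.6093, 0.0631, 0.0157]
orientation: [3.141, -0.0, -0.002]
wrist_force: [-1.0, -0.7, -0.6]
finger_gap: 1.0
```

Emit:
{"name": "send_rows", "arguments": {"series": [{"offset":[0,0,0],"delta_rot":[0,0,0],"jaw":1}]}}

```text
time: 3.95
ee_pos: [0.61, 0.0631, 0.0167]
orientation: [-3.142, 0.0, -0.0]
wrist_force: [0.4, 0.2, 0.1]
finger_gap: 0.999
```

Emit:
{"name": "send_rows", "arguments": {"series": [{"offset":[-0.2,0,0.8],"delta_rot":[0,0,0],"jaw":1},{"offset":[0,0,0.8],"delta_rot":[0,0,0],"jaw":1},{"offset":[0,0,0],"delta_rot":[0,0,0],"jaw":0.8},{"offset":[0,0,0],"delta_rot":[0,0,0],"jaw":0.5},{"offset":[0,0,0],"delta_rot":[0,0,0],"jaw":0.5}]}}

```text
time: 4.45
ee_pos: [0.6078, 0.0631, 0.0006]
orientation: [-3.142, 0.0, -0.0]
wrist_force: [-0.2, 0.3, -0.8]
finger_gap: 0.684
```

Emit:
{"name": "send_rows", "arguments": {"series": [{"offset":[0,0,0],"delta_rot":[0,0,0],"jaw":0.5},{"offset":[0,0,0],"delta_rot":[0,0,0],"jaw":0.5},{"offset":[0,0,0],"delta_rot":[0,0,0],"jaw":0.5}]}}

```text
time: 4.75
ee_pos: [0.6079, 0.0631, 0.0006]
orientation: [-3.142, 0.0, -0.0]
wrist_force: [-1.9, 0.6, 5.3]
finger_gap: 0.687
```

Emit:
{"name": "send_rows", "arguments": {"series": [{"offset":[0,0,-0.5],"delta_rot":[0,0,0],"jaw":0.5},{"offset":[0,0,-1.5],"delta_rot":[0,0,0],"jaw":0.5},{"offset":[0,0,-2],"delta_rot":[0,0,0],"jaw":0.5},{"offset":[0,0,-2],"delta_rot":[0,0,0],"jaw":0.5},{"offset":[0,0,-2],"delta_rot":[0,0,0],"jaw":0.5}]}}

```text
time: 5.25
ee_pos: [0.6078, 0.0631, 0.0823]
orientation: [-3.141, 0.0, -0.001]
wrist_force: [-0.2, -0.1, 0.1]
finger_gap: 0.688
```

Emit:
{"name": "send_rows", "arguments": {"series": [{"offset":[0,0,-2],"delta_rot":[0,0,0],"jaw":0.5},{"offset":[0,0,-1],"delta_rot":[0,0,0],"jaw":0.5},{"offset":[0,0,0],"delta_rot":[0,0,0],"jaw":0.5}]}}

```text
time: 5.55
ee_pos: [0.6086, 0.0632, 0.1123]
orientation: [-3.141, 0.0, -0.005]
wrist_force: [-0.4, 0.2, -0.8]
finger_gap: 0.683
```

```bash
python3 - <<'E'
from plant import env
from h import *
c=env.read_camera("side");p=env.observe()["ee_pos"];u,v=map(int,proj(c,p));print(u,v,p)
cv2.imwrite("pics/b.png",cv2.resize(c["img"][max(v-60,0):v+60,u-60:u+60],(600,600),interpolation=cv2.INTER_CUBIC)[:,:,::-1])
E
```

```text
215 179 [0.60796644 0.06310885 0.1109779 ]
```

View pics/b.png

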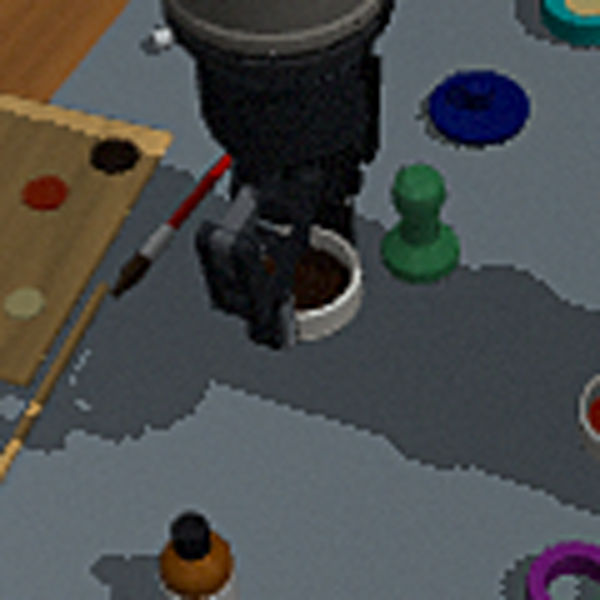

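Emit:
{"name": "send_rows", "arguments": {"series": [{"offset":[-1.1,-1.2,0],"delta_rot":[0,0,0],"jaw":0.5},{"offset":[-2.2,-2.5,0],"delta_rot":[0,0,0],"jaw":0.5},{"offset":[-2.2,-2.5,0],"delta_rot":[0,0,0],"jaw":0.5},{"offset":[-2.3,-2.6,0],"delta_rot":[0,0,0],"jaw":0.5},{"offset":[-2.3,-2.6,0],"delta_rot":[0,0,0],"jaw":0.5}]}}

```text
time: 6.1
ee_pos: [0.5046, 0.1782, 0.1093]
orientation: [3.141, 0.0, -0.003]
wrist_force: [1.3, 0.8, -0.0]
finger_gap: 0.683
```

Emit:
{"name": "send_rows", "arguments": {"series": [{"offset":[-2.3,-2.6,0],"delta_rot":[0,0,0],"jaw":0.5},{"offset":[-2.3,-2.6,0],"delta_rot":[0,0,0],"jaw":0.5},{"offset":[-1.7,-1.8,0],"delta_rot":[0,0,0],"jaw":0.5},{"offset":[-0.8,-0.9,0],"delta_rot":[0,0,0],"jaw":0.5},{"offset":[0,0,0],"delta_rot":[0,0,0],"jaw":0.5}]}}

```text
time: 6.6
ee_pos: [0.4342, 0.2572, 0.1098]
orientation: [3.141, 0.004, -0.002]
wrist_force: [0.8, -0.1, -0.8]
finger_gap: 0.685
```

Emit:
{"name": "send_rows", "arguments": {"series": [{"offset":[0,0,2],"delta_rot":[0,0,0],"jaw":0.5},{"offset":[0,0,3],"delta_rot":[0,0,0],"jaw":0.5},{"offset":[0,0,2],"delta_rot":[0,0,0],"jaw":0.5},{"offset":[0,0,1],"delta_rot":[0,0,0],"jaw":0.5},{"offset":[0,0,0],"delta_rot":[0,0,0],"jaw":0.5}]}}

```text
time: 7.1
ee_pos: [0.4355, 0.255, 0.0291]
orientation: [3.14, -0.002, -0.003]
wrist_force: [-0.0, 0.8, -0.4]
finger_gap: 0.685
```

Emit:
{"name": "send_rows", "arguments": {"series": [{"offset":[0,0,0],"delta_rot":[0,0,0],"jaw":0.5}]}}

```text
time: 7.2
ee_pos: [0.4362, 0.2559, 0.0308]
orientation: [-3.142, 0.001, -0.0]
wrist_force: [-0.1, 0.7, -0.3]
finger_gap: 0.684
```

Emit:
{"name": "send_rows", "arguments": {"series": [{"offset":[0,0,1.2],"delta_rot":[0,0,0],"jaw":0.5},{"offset":[0,0,0.8],"delta_rot":[0,0,0],"jaw":0.5},{"offset":[0,0,0.4],"delta_rot":[0,0,0],"jaw":0.5},{"offset":[0,0,0],"delta_rot":[0,0,0],"jaw":0.5},{"offset":[0,0,0],"delta_rot":[0,0,0],"jaw":0.5}]}}

```text
time: 7.7
ee_pos: [0.4357, 0.2561, 0.0062]
orientation: [3.142, -0.0, -0.0]
wrist_force: [-0.3, 0.0, -0.8]
finger_gap: 0.687
```

Emit:
{"name": "send_rows", "arguments": {"series": [{"offset":[0,0,0],"delta_rot":[0,0,0],"jaw":0.75},{"offset":[0,0,0],"delta_rot":[0,0,0],"jaw":0.9},{"offset":[0,0,0],"delta_rot":[0,0,0],"jaw":0.9},{"offset":[0,0,-1],"delta_rot":[0,0,0],"jaw":0.9},{"offset":[0,0,-3],"delta_rot":[0,0,0],"jaw":1}]}}

```text
time: 8.2
ee_pos: [0.4345, 0.2554, 0.0455]
orientation: [3.14, 0.0, -0.005]
wrist_force: [0.6, -0.0, 0.8]
finger_gap: 0.998
```

Emit:
{"name": "send_rows", "arguments": {"series": [{"offset":[0,0,-3],"delta_rot":[0,0,0],"jaw":1},{"offset":[0.2,2.6,-2],"delta_rot":[0,0,0],"jaw":1},{"offset":[0.4,4,0],"delta_rot":[0,0,0],"jaw":1},{"offset":[0.4,4,0],"delta_rot":[0,0,0],"jaw":1},{"offset":[0.4,4,0],"delta_rot":[0,0,0],"jaw":1}]}}

```text
time: 8.7
ee_pos: [0.4499, 0.1088, 0.0974]
orientation: [-3.141, -0.001, -0.002]
wrist_force: [0.1, 0.2, 0.2]
finger_gap: 0.999
```

Emit:
{"name": "send_rows", "arguments": {"series": [{"offset":[0.4,4,0],"delta_rot":[0,0,0],"jaw":1},{"offset":[0.3,4,0],"delta_rot":[0,0,0],"jaw":1},{"offset":[0,2.5,0],"delta_rot":[0,0,0],"jaw":1},{"offset":[0,1.1,0],"delta_rot":[0,0,0],"jaw":1},{"offset":[0,0,0],"delta_rot":[0,0,0],"jaw":1}]}}

```text
time: 9.2
ee_pos: [0.4568, -0.0068, 0.0968]
orientation: [-3.142, 0.004, -0.001]
wrist_force: [0.4, 0.4, 0.1]
finger_gap: 1.004
```

Emit:
{"name": "send_rows", "arguments": {"series": [{"offset":[0,0,0],"delta_rot":[0,0,0],"jaw":1}]}}

```text
time: 9.3
ee_pos: [0.4569, -0.0048, 0.0967]
orientation: [-3.141, -0.001, -0.001]
wrist_force: [0.0, 1.1, 0.2]
finger_gap: 0.997
```

```bash
python3 - <<'E'
from plant import env
from h import *
c=env.read_camera("top")
for w in(150,170): 
    for n,uv,z in(("mat dish",(161,222),.027),("ochre",(157,161),.022),("sienna",(262,213),.022)):
        try: a,s=rim(c,uv,z,w);print(n,w,a.round(4)[:2],s.round(0))
        except Exception as e: print(n,e)
cv2.imwrite("pics/c.png",np.hstack([cv2.resize(c["img"][182:262,121:201],(400,400)),cv2.resize(c["img"][173:253,222:302],(400,400))])[:,:,::-1])
E
```

```text
mat dish 150 [0.4365 0.2574] [61. 62.]
ochre 150 [0.5946 0.2673] [62. 63.]
sienna max() iterable argument is empty
mat dish 170 [0.4364 0.2575] [60. 61.]
ochre 170 [0.5948 0.2672] [60. 62.]
sienna max() iterable argument is empty
```

View pics/c.png

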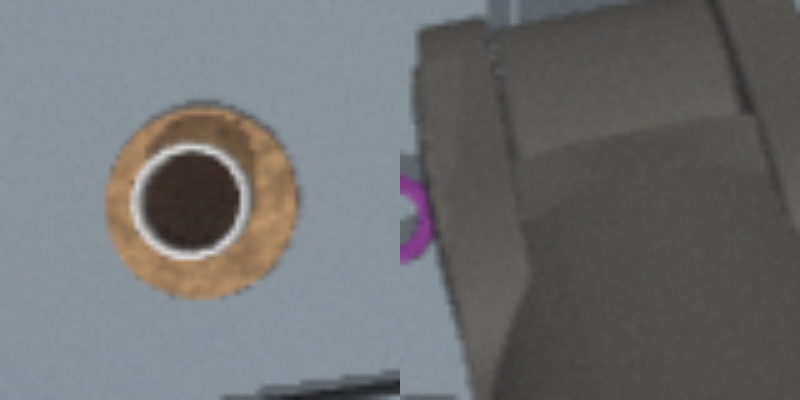

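Emit:
{"name": "send_rows", "arguments": {"series": [{"offset":[0,0.1,2.5],"delta_rot":[0,0,0],"jaw":1},{"offset":[0,0,3],"delta_rot":[0,0,0],"jaw":1},{"offset":[0,0,2],"delta_rot":[0,0,0],"jaw":1},{"offset":[0,0,1],"delta_rot":[0,0,0],"jaw":1},{"offset":[0,0,0],"delta_rot":[0,0,0],"jaw":1}]}}

```text
time: 9.85
ee_pos: [0.4561, -0.0059, 0.0105]
orientation: [-3.141, -0.002, 0.003]
wrist_force: [0.3, 0.9, 0.2]
finger_gap: 0.999
```

Emit:
{"name": "send_rows", "arguments": {"series": [{"offset":[0,0,0],"delta_rot":[0,0,0],"jaw":1}]}}

```text
time: 9.95
ee_pos: [0.457, -0.0063, 0.0119]
orientation: [-3.141, -0.001, -0.0]
wrist_force: [0.2, 0.8, -0.1]
finger_gap: 1.003
```

Emit:
{"name": "send_rows", "arguments": {"series": [{"offset":[0,0,1.1],"delta_rot":[0,0,0],"jaw":1},{"offset":[0,0,0],"delta_rot":[0,0,0],"jaw":0.8},{"offset":[0,0,0],"delta_rot":[0,0,0],"jaw":0.5},{"offset":[0,0,0],"delta_rot":[0,0,0],"jaw":0.5},{"offset":[0,0,0],"delta_rot":[0,0,0],"jaw":0.5}]}}

```text
time: 10.45
ee_pos: [0.4567, -0.0069, 0.0008]
orientation: [-3.142, 0.0, -0.0]
wrist_force: [-2.3, 0.2, 6.6]
finger_gap: 0.691
```

Emit:
{"name": "send_rows", "arguments": {"series": [{"offset":[0,0,0],"delta_rot":[0,0,0],"jaw":0.5},{"offset":[0,0,0],"delta_rot":[0,0,0],"jaw":0.5},{"offset":[0,0,0],"delta_rot":[0,0,0],"jaw":0.5}]}}

```text
time: 10.75
ee_pos: [0.4567, -0.0069, 0.0008]
orientation: [-3.142, 0.0, -0.0]
wrist_force: [-3.1, -0.3, 7.7]
finger_gap: 0.69
```

Emit:
{"name": "send_rows", "arguments": {"series": [{"offset":[0,0,-0.5],"delta_rot":[0,0,0],"jaw":0.5},{"offset":[0,0,-1.5],"delta_rot":[0,0,0],"jaw":0.5},{"offset":[0,0,-3],"delta_rot":[0,0,0],"jaw":0.5},{"offset":[0,0,-3],"delta_rot":[0,0,0],"jaw":0.5},{"offset":[0,0,-2],"delta_rot":[0,0,0],"jaw":0.5}]}}

```text
time: 11.25
ee_pos: [0.4572, -0.0069, 0.1026]
orientation: [-3.141, 0.0, -0.003]
wrist_force: [-0.5, 1.2, -0.9]
finger_gap: 0.692
```

Emit:
{"name": "send_rows", "arguments": {"series": [{"offset":[0,0,-1],"delta_rot":[0,0,0],"jaw":0.5},{"offset":[0,0,0],"delta_rot":[0,0,0],"jaw":0.5}]}}

```text
time: 11.45
ee_pos: [0.4575, -0.0069, 0.1115]
orientation: [-3.141, 0.001, -0.004]
wrist_force: [0.0, -0.3, -0.8]
finger_gap: 0.691
```

Emit:
{"name": "send_rows", "arguments": {"series": [{"offset":[-0.2,-1.5,0],"delta_rot":[0,0,0],"jaw":0.5},{"offset":[-0.3,-3,0],"delta_rot":[0,0,0],"jaw":0.5},{"offset":[-0.3,-3.5,0],"delta_rot":[0,0,0],"jaw":0.5},{"offset":[-0.3,-3.5,0],"delta_rot":[0,0,0],"jaw":0.5},{"offset":[-0.3,-3.5,0],"delta_rot":[0,0,0],"jaw":0.5}]}}

```text
time: 11.95
ee_pos: [0.4418, 0.1442, 0.1091]
orientation: [3.141, -0.001, -0.003]
wrist_force: [0.5, -0.5, -0.6]
finger_gap: 0.69
```

Emit:
{"name": "send_rows", "arguments": {"series": [{"offset":[-0.3,-3.5,0],"delta_rot":[0,0,0],"jaw":0.5},{"offset":[-0.3,-3.5,0],"delta_rot":[0,0,0],"jaw":0.5},{"offset":[-0.2,-2.8,0],"delta_rot":[0,0,0],"jaw":0.5},{"offset":[0,-1.5,0],"delta_rot":[0,0,0],"jaw":0.5},{"offset":[0,0,0],"delta_rot":[0,0,0],"jaw":0.5}]}}

```text
time: 12.45
ee_pos: [0.4341, 0.2578, 0.1093]
orientation: [-3.142, -0.004, 0.002]
wrist_force: [0.1, -0.5, -0.9]
finger_gap: 0.689
```

Emit:
{"name": "send_rows", "arguments": {"series": [{"offset":[0,0,1.5],"delta_rot":[0,0,0],"jaw":0.5},{"offset":[0,0,2.5],"delta_rot":[0,0,0],"jaw":0.5},{"offset":[0,0,2],"delta_rot":[0,0,0],"jaw":0.5},{"offset":[0,0,0.5],"delta_rot":[0,0,0],"jaw":0.5},{"offset":[0,0,0],"delta_rot":[0,0,0],"jaw":0.5}]}}

```text
time: 12.95
ee_pos: [0.4344, 0.2549, 0.0446]
orientation: [3.14, -0.002, -0.003]
wrist_force: [-0.6, 0.8, -0.4]
finger_gap: 0.689
```

Emit:
{"name": "send_rows", "arguments": {"series": [{"offset":[0,0,0],"delta_rot":[0,0,0],"jaw":0.5}]}}

```text
time: 13.05
ee_pos: [0.4352, 0.2558, 0.0459]
orientation: [-3.141, 0.001, -0.001]
wrist_force: [-0.0, 0.0, -0.4]
finger_gap: 0.69
```

Emit:
{"name": "send_rows", "arguments": {"series": [{"offset":[0.05,0,0.7],"delta_rot":[0,0,0],"jaw":0.5},{"offset":[0,0,0.7],"delta_rot":[0,0,0],"jaw":0.5},{"offset":[0,0,0.5],"delta_rot":[0,0,0],"jaw":0.5},{"offset":[0,0,0.25],"delta_rot":[0,0,0],"jaw":0.5},{"offset":[0,0,0],"delta_rot":[0,0,0],"jaw":0.5}]}}

```text
time: 13.55
ee_pos: [0.4351, 0.256, 0.0239]
orientation: [3.141, -0.0, -0.001]
wrist_force: [-1.7, -1.3, 6.0]
finger_gap: 0.689
```

Emit:
{"name": "send_rows", "arguments": {"series": [{"offset":[0,0,0],"delta_rot":[0,0,0],"jaw":0.5}]}}

```text
time: 13.65
ee_pos: [0.4351, 0.256, 0.0239]
orientation: [3.141, -0.0, -0.0]
wrist_force: [-2.2, -1.8, 6.3]
finger_gap: 0.69
```

Emit:
{"name": "send_rows", "arguments": {"series": [{"offset":[0,0,0],"delta_rot":[0,0,0],"jaw":0.75},{"offset":[0,0,0],"delta_rot":[0,0,0],"jaw":0.9},{"offset":[0,0,0],"delta_rot":[0,0,0],"jaw":0.9},{"offset":[0,0,-1],"delta_rot":[0,0,0],"jaw":0.9},{"offset":[0,0,-3],"delta_rot":[0,0,0],"jaw":1}]}}

```text
time: 14.15
ee_pos: [0.434, 0.2554, 0.0629]
orientation: [3.14, 0.0, -0.005]
wrist_force: [0.9, 0.2, -0.5]
finger_gap: 1.003
```

Emit:
{"name": "send_rows", "arguments": {"series": [{"offset":[0,0,-3],"delta_rot":[0,0,0],"jaw":1},{"offset":[2,0,-1],"delta_rot":[0,0,0],"jaw":1},{"offset":[3,-0.2,0],"delta_rot":[0,0,0],"jaw":1},{"offset":[3.5,-0.3,0],"delta_rot":[0,0,0],"jaw":1},{"offset":[3.5,-0.3,0],"delta_rot":[0,0,0],"jaw":1}]}}

```text
time: 14.65
ee_pos: [0.5566, 0.2642, 0.105]
orientation: [-3.141, -0.0, -0.001]
wrist_force: [-0.9, -0.4, 0.2]
finger_gap: 0.999
```

Emit:
{"name": "send_rows", "arguments": {"series": [{"offset":[2.5,-0.3,0],"delta_rot":[0,0,0],"jaw":1},{"offset":[1.5,0,0],"delta_rot":[0,0,0],"jaw":1},{"offset":[0,0,2],"delta_rot":[0,0,0],"jaw":1},{"offset":[0,0,2],"delta_rot":[0,0,0],"jaw":1},{"offset":[0,0,0],"delta_rot":[0,0,0],"jaw":1}]}}

```text
time: 15.15
ee_pos: [0.5939, 0.2664, 0.0621]
orientation: [3.14, -0.0, -0.005]
wrist_force: [-0.3, -0.5, 0.3]
finger_gap: 1.0
```

Emit:
{"name": "send_rows", "arguments": {"series": [{"offset":[0,0,0],"delta_rot":[0,0,0],"jaw":1}]}}

```text
time: 15.25
ee_pos: [0.5952, 0.2672, 0.0645]
orientation: [-3.142, -0.0, 0.0]
wrist_force: [-1.0, -0.2, 0.8]
finger_gap: 1.0
```

```bash
python3 - <<'E'
from plant import env
from h import *
t=env.read_camera("top");c=env.read_camera("side")
f=lambda c,p,r:(lambda u,v:cv2.resize(c["img"][v-r:v+r,u-r:u+r],(400,400),interpolation=cv2.INTER_CUBIC))(*map(int,proj(c,p)))
for w in(150,170):
    a,s=rim(t,proj(t,(.436,.2565,.045)),.045,w);print(w,a.round(4),s.round())
cv2.imwrite("pics/d.png",np.hstack([f(c,(.436,.256,.03),35),f(c,(.595,.267,.03),45)])[:,:,::-1])
E
```

```text
Traceback (most recent call last):
  File "h.py", line 28, in rim
    k=cv2.convexHull(max(cv2.findContours(m,0,1)[0],key=cv2.contourArea))
                     ~~~^^^^^^^^^^^^^^^^^^^^^^^^^^^^^^^^^^^^^^^^^^^^^^^^
ValueError: max() iterable argument is empty
```

```bash
python3 - <<'E'
from plant import env
from h import *
c=env.read_camera("side")
f=lambda c,p,r:(lambda u,v:cv2.resize(c["img"][v-r:v+r,u-r:u+r],(400,400),interpolation=cv2.INTER_CUBIC))(*map(int,proj(c,p)))
cv2.imwrite("pics/d.png",np.hstack([f(c,(.436,.256,.03),35),f(c,(.595,.267,.03),45)])[:,:,::-1])
E
```

```text
(no output)
```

View pics/d.png

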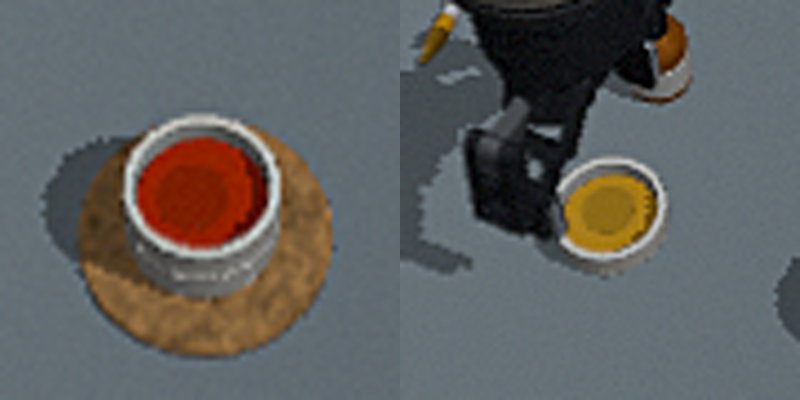

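The picture shows sienna seated level on umber, centred on the mat. The open gripper is over ochre and clear of the bottle.

Emit:
{"name": "send_rows", "arguments": {"series": [{"offset":[0,0,2],"delta_rot":[0,0,0],"jaw":1},{"offset":[0,0,2],"delta_rot":[0,0,0],"jaw":1},{"offset":[0,0,1.3],"delta_rot":[0,0,0],"jaw":1},{"offset":[0,0,0],"delta_rot":[0,0,0],"jaw":1},{"offset":[0,0,0],"delta_rot":[0,0,0],"jaw":1}]}}

```text
time: 15.9
ee_pos: [0.5955, 0.2673, 0.0115]
orientation: [-3.141, 0.0, -0.001]
wrist_force: [1.6, 0.0, -0.3]
finger_gap: 1.0
```

Emit:
{"name": "send_rows", "arguments": {"series": [{"offset":[0,0,1.05],"delta_rot":[0,0,0],"jaw":1},{"offset":[0,0,0],"delta_rot":[0,0,0],"jaw":0.8},{"offset":[0,0,0],"delta_rot":[0,0,0],"jaw":0.5},{"offset":[0,0,0],"delta_rot":[0,0,0],"jaw":0.5},{"offset":[0,0,0],"delta_rot":[0,0,0],"jaw":0.5}]}}

```text
time: 16.4
ee_pos: [0.5954, 0.2671, 0.0009]
orientation: [-3.141, 0.0, -0.001]
wrist_force: [-2.5, -1.4, 7.1]
finger_gap: 0.686
```

Emit:
{"name": "send_rows", "arguments": {"series": [{"offset":[0,0,0],"delta_rot":[0,0,0],"jaw":0.5},{"offset":[0,0,0],"delta_rot":[0,0,0],"jaw":0.5},{"offset":[0,0,0],"delta_rot":[0,0,0],"jaw":0.5}]}}

```text
time: 16.7
ee_pos: [0.5954, 0.2672, 0.0009]
orientation: [-3.141, 0.0, -0.001]
wrist_force: [-1.7, -1.0, 5.8]
finger_gap: 0.684
```

Emit:
{"name": "send_rows", "arguments": {"series": [{"offset":[0,0,-0.5],"delta_rot":[0,0,0],"jaw":0.5},{"offset":[0,0,-1.5],"delta_rot":[0,0,0],"jaw":0.5},{"offset":[0,0,-3],"delta_rot":[0,0,0],"jaw":0.5},{"offset":[0,0,-3],"delta_rot":[0,0,0],"jaw":0.5},{"offset":[0,0,-2],"delta_rot":[0,0,0],"jaw":0.5}]}}

```text
time: 17.2
ee_pos: [0.596, 0.2675, 0.1038]
orientation: [-3.14, 0.0, -0.004]
wrist_force: [1.1, 0.3, -1.1]
finger_gap: 0.678
```

Emit:
{"name": "send_rows", "arguments": {"series": [{"offset":[0,0,-1],"delta_rot":[0,0,0],"jaw":0.5},{"offset":[0,0,0],"delta_rot":[0,0,0],"jaw":0.5}]}}

```text
time: 17.4
ee_pos: [0.596, 0.2674, 0.1123]
orientation: [-3.14, 0.0, -0.004]
wrist_force: [0.3, 0.2, -0.9]
finger_gap: 0.681
```

Emit:
{"name": "send_rows", "arguments": {"series": [{"offset":[-1.5,0.1,0],"delta_rot":[0,0,0],"jaw":0.5},{"offset":[-3,0.2,0],"delta_rot":[0,0,0],"jaw":0.5},{"offset":[-3.5,0.25,0],"delta_rot":[0,0,0],"jaw":0.5},{"offset":[-3.5,0.25,0],"delta_rot":[0,0,0],"jaw":0.5},{"offset":[-3,0.25,0],"delta_rot":[0,0,0],"jaw":0.5}]}}

```text
time: 17.9
ee_pos: [0.4479, 0.256, 0.1092]
orientation: [3.141, 0.0, -0.003]
wrist_force: [-0.6, 0.3, -0.6]
finger_gap: 0.682
```

Emit:
{"name": "send_rows", "arguments": {"series": [{"offset":[-1.5,0.1,0],"delta_rot":[0,0,0],"jaw":0.5},{"offset":[0,0,0],"delta_rot":[0,0,0],"jaw":0.5},{"offset":[0,0,1.5],"delta_rot":[0,0,0],"jaw":0.5},{"offset":[0,0,2],"delta_rot":[0,0,0],"jaw":0.5},{"offset":[0,0,1.3],"delta_rot":[0,0,0],"jaw":0.5}]}}

```text
time: 18.4
ee_pos: [0.4359, 0.2554, 0.0609]
orientation: [3.141, -0.001, -0.001]
wrist_force: [-0.4, 0.1, -0.7]
finger_gap: 0.679
```

Emit:
{"name": "send_rows", "arguments": {"series": [{"offset":[0,0,0],"delta_rot":[0,0,0],"jaw":0.5},{"offset":[0,0,0],"delta_rot":[0,0,0],"jaw":0.5}]}}

```text
time: 18.6
ee_pos: [0.4356, 0.2557, 0.0623]
orientation: [3.141, -0.001, -0.001]
wrist_force: [0.0, 0.5, -0.6]
finger_gap: 0.684
```

Seat height is TCP z = 0.0419, so go down 2.05 cm.

Emit:
{"name": "send_rows", "arguments": {"series": [{"offset":[0,0,0.7],"delta_rot":[0,0,0],"jaw":0.5},{"offset":[0,0,0.7],"delta_rot":[0,0,0],"jaw":0.5},{"offset":[0,0,0.4],"delta_rot":[0,0,0],"jaw":0.5},{"offset":[0,0,0.23],"delta_rot":[0,0,0],"jaw":0.5},{"offset":[0,0,0],"delta_rot":[0,0,0],"jaw":0.5}]}}

```text
time: 19.1
ee_pos: [0.4352, 0.2556, 0.0419]
orientation: [3.141, -0.0, -0.0]
wrist_force: [0.6, 0.7, -0.4]
finger_gap: 0.678
```

Emit:
{"name": "send_rows", "arguments": {"series": [{"offset":[0,0,0],"delta_rot":[0,0,0],"jaw":0.5}]}}

```text
time: 19.2
ee_pos: [0.4353, 0.2557, 0.0421]
orientation: [-3.141, 0.0, -0.0]
wrist_force: [-0.2, 0.3, -1.0]
finger_gap: 0.682
```

Emit:
{"name": "send_rows", "arguments": {"series": [{"offset":[0,0,0.05],"delta_rot":[0,0,0],"jaw":0.5},{"offset":[0,0,0],"delta_rot":[0,0,0],"jaw":0.75},{"offset":[0,0,0],"delta_rot":[0,0,0],"jaw":0.9},{"offset":[0,0,0],"delta_rot":[0,0,0],"jaw":0.9},{"offset":[0,0,-1],"delta_rot":[0,0,0],"jaw":0.9}]}}

```text
time: 19.7
ee_pos: [0.4346, 0.2553, 0.051]
orientation: [3.141, 0.0, -0.002]
wrist_force: [0.8, 0.4, 0.4]
finger_gap: 0.902
```

Emit:
{"name": "send_rows", "arguments": {"series": [{"offset":[0,0,-3],"delta_rot":[0,0,0],"jaw":1},{"offset":[0,0,-3],"delta_rot":[0,0,0],"jaw":1},{"offset":[0,2,-1],"delta_rot":[0,0,0],"jaw":1},{"offset":[0.4,4,0],"delta_rot":[0,0,0],"jaw":1},{"offset":[0.4,4,0],"delta_rot":[0,0,0],"jaw":1}]}}

```text
time: 20.2
ee_pos: [0.4434, 0.155, 0.1228]
orientation: [-3.141, -0.002, -0.002]
wrist_force: [0.5, -0.8, 0.3]
finger_gap: 1.001
```

Emit:
{"name": "send_rows", "arguments": {"series": [{"offset":[0.4,4,0],"delta_rot":[0,0,0],"jaw":1},{"offset":[0.4,4,0],"delta_rot":[0,0,0],"jaw":1},{"offset":[0.4,4,0],"delta_rot":[0,0,0],"jaw":1},{"offset":[0.4,4,0],"delta_rot":[0,0,0],"jaw":1},{"offset":[0.4,4,0],"delta_rot":[0,0,0],"jaw":1}]}}

```text
time: 20.7
ee_pos: [0.4633, -0.046, 0.1224]
orientation: [-3.141, 0.0, -0.002]
wrist_force: [0.6, -0.8, 0.5]
finger_gap: 1.002
```

Emit:
{"name": "send_rows", "arguments": {"series": [{"offset":[0.4,4,0],"delta_rot":[0,0,0],"jaw":1},{"offset":[0.4,4,0],"delta_rot":[0,0,0],"jaw":1},{"offset":[0.4,4,0],"delta_rot":[0,0,0],"jaw":1},{"offset":[0.4,4,0],"delta_rot":[0,0,0],"jaw":1},{"offset":[0.2,4,0],"delta_rot":[0,0,0],"jaw":1}]}}

```text
time: 21.2
ee_pos: [0.4815, -0.246, 0.1224]
orientation: [-3.141, -0.0, -0.002]
wrist_force: [0.8, 0.4, 0.2]
finger_gap: 0.997
```

Emit:
{"name": "send_rows", "arguments": {"series": [{"offset":[0,4,0],"delta_rot":[0,0,0],"jaw":1},{"offset":[0,0,0],"delta_rot":[0,0,0],"jaw":1},{"offset":[0,0,0],"delta_rot":[0,0,0],"jaw":1}]}}

```text
time: 21.5
ee_pos: [0.4809, -0.2851, 0.1219]
orientation: [-3.141, 0.003, -0.0]
wrist_force: [-0.1, -0.3, -0.9]
finger_gap: 0.996
```

```bash
python3 - <<'E'
from plant import env
from h import *
t=env.read_camera("top");c=env.read_camera("side")
for w in(150,170):
    a,s=rim(t,proj(t,(.436,.2565,.063)),.063,w);print(w,a.round(4),s.round())
f=lambda c,p,r:(lambda u,v:cv2.resize(c["img"][v-r:v+r,u-r:u+r],(400,400),interpolation=cv2.INTER_CUBIC))(*map(int,proj(c,p)))
cv2.imwrite("pics/e.png",np.hstack([f(c,(.436,.256,.03),35),f(c,(.482,-.318,.03),45)])[:,:,::-1])
E
```

```text
150 [0.4354 0.2568 0.063 ] [61. 61.]
170 [0.4353 0.257  0.063 ] [61. 60.]
```

View pics/e.png

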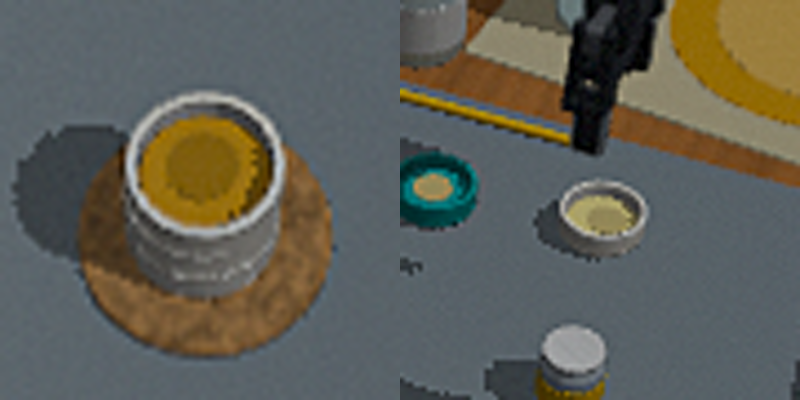

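Three saucers are nested level, with the ochre rim 61 mm across at (0.435, 0.257). Cream has a white body and is next; the turquoise dish is well to its left and is left alone.

Emit:
{"name": "send_rows", "arguments": {"series": [{"offset":[0.1,2,1],"delta_rot":[0,0,0],"jaw":1},{"offset":[0,1.35,2],"delta_rot":[0,0,0],"jaw":1},{"offset":[0,0,3],"delta_rot":[0,0,0],"jaw":1},{"offset":[0,0,3],"delta_rot":[0,0,0],"jaw":1},{"offset":[0,0,2],"delta_rot":[0,0,0],"jaw":1}]}}

```text
time: 22.1
ee_pos: [0.482, -0.3161, 0.01]
orientation: [-3.14, -0.003, 0.002]
wrist_force: [0.1, 0.5, -0.2]
finger_gap: 1.004
```

Emit:
{"name": "send_rows", "arguments": {"series": [{"offset":[0,0,0],"delta_rot":[0,0,0],"jaw":1},{"offset":[0,0,0],"delta_rot":[0,0,0],"jaw":1}]}}

```text
time: 22.3
ee_pos: [0.4826, -0.317, 0.0121]
orientation: [-3.141, -0.002, 0.0]
wrist_force: [0.3, -0.5, -0.1]
finger_gap: 0.998
```

Emit:
{"name": "send_rows", "arguments": {"series": [{"offset":[0,0.1,1.1],"delta_rot":[0,0,0],"jaw":1},{"offset":[0,0,0],"delta_rot":[0,0,0],"jaw":0.8},{"offset":[0,0,0],"delta_rot":[0,0,0],"jaw":0.5},{"offset":[0,0,0],"delta_rot":[0,0,0],"jaw":0.5},{"offset":[0,0,0],"delta_rot":[0,0,0],"jaw":0.5}]}}

```text
time: 22.8
ee_pos: [0.4823, -0.3189, 0.0014]
orientation: [3.141, -0.0, 0.001]
wrist_force: [-3.0, 2.9, 7.0]
finger_gap: 0.686
```

Emit:
{"name": "send_rows", "arguments": {"series": [{"offset":[0,0,0],"delta_rot":[0,0,0],"jaw":0.5},{"offset":[0,0,0],"delta_rot":[0,0,0],"jaw":0.5},{"offset":[0,0,0],"delta_rot":[0,0,0],"jaw":0.5}]}}

```text
time: 23.1
ee_pos: [0.4823, -0.3189, 0.0013]
orientation: [3.141, -0.0, 0.001]
wrist_force: [-2.5, 1.4, 6.7]
finger_gap: 0.689
```

Emit:
{"name": "send_rows", "arguments": {"series": [{"offset":[0,0,-0.5],"delta_rot":[0,0,0],"jaw":0.5},{"offset":[0,0,-1.5],"delta_rot":[0,0,0],"jaw":0.5},{"offset":[0,0,-3],"delta_rot":[0,0,0],"jaw":0.5},{"offset":[0,0,-3],"delta_rot":[0,0,0],"jaw":0.5},{"offset":[0,0,-3],"delta_rot":[0,0,0],"jaw":0.5}]}}

```text
time: 23.6
ee_pos: [0.4821, -0.3189, 0.113]
orientation: [3.141, -0.0, 0.001]
wrist_force: [-0.9, 0.1, -0.2]
finger_gap: 0.685
```

Emit:
{"name": "send_rows", "arguments": {"series": [{"offset":[0,0,-2],"delta_rot":[0,0,0],"jaw":0.5},{"offset":[0,0,0],"delta_rot":[0,0,0],"jaw":0.5},{"offset":[0,0,0],"delta_rot":[0,0,0],"jaw":0.5}]}}

```text
time: 23.9
ee_pos: [0.4823, -0.319, 0.1315]
orientation: [3.141, -0.0, 0.002]
wrist_force: [0.9, 0.6, -1.8]
finger_gap: 0.686
```

Emit:
{"name": "send_rows", "arguments": {"series": [{"offset":[0,-1.5,0],"delta_rot":[0,0,0],"jaw":0.5},{"offset":[-0.15,-3,0],"delta_rot":[0,0,0],"jaw":0.5},{"offset":[-0.3,-3.5,0],"delta_rot":[0,0,0],"jaw":0.5},{"offset":[-0.3,-3.5,0],"delta_rot":[0,0,0],"jaw":0.5},{"offset":[-0.3,-3.5,0],"delta_rot":[0,0,0],"jaw":0.5}]}}

```text
time: 24.4
ee_pos: [0.4706, -0.1667, 0.1297]
orientation: [-3.141, -0.0, 0.003]
wrist_force: [0.6, -0.1, -1.3]
finger_gap: 0.686
```

Emit:
{"name": "send_rows", "arguments": {"series": [{"offset":[-0.3,-3.5,0],"delta_rot":[0,0,0],"jaw":0.5},{"offset":[-0.3,-3.5,0],"delta_rot":[0,0,0],"jaw":0.5},{"offset":[-0.3,-3.5,0],"delta_rot":[0,0,0],"jaw":0.5},{"offset":[-0.3,-3.5,0],"delta_rot":[0,0,0],"jaw":0.5},{"offset":[-0.3,-3.5,0],"delta_rot":[0,0,0],"jaw":0.5}]}}

```text
time: 24.9
ee_pos: [0.4554, 0.008, 0.1298]
orientation: [3.142, 0.001, -0.002]
wrist_force: [1.3, 0.4, -1.1]
finger_gap: 0.688
```

Emit:
{"name": "send_rows", "arguments": {"series": [{"offset":[-0.3,-3.5,0],"delta_rot":[0,0,0],"jaw":0.5},{"offset":[-0.3,-3.5,0],"delta_rot":[0,0,0],"jaw":0.5},{"offset":[-0.3,-3.5,0],"delta_rot":[0,0,0],"jaw":0.5},{"offset":[-0.3,-3.5,0],"delta_rot":[0,0,0],"jaw":0.5},{"offset":[-0.3,-3.5,0],"delta_rot":[0,0,0],"jaw":0.5}]}}

```text
time: 25.4
ee_pos: [0.4403, 0.1827, 0.1298]
orientation: [3.141, 0.001, -0.002]
wrist_force: [0.2, -0.4, -1.0]
finger_gap: 0.681
```

Emit:
{"name": "send_rows", "arguments": {"series": [{"offset":[-0.3,-3.5,0],"delta_rot":[0,0,0],"jaw":0.5},{"offset":[-0.3,-2.5,0],"delta_rot":[0,0,0],"jaw":0.5},{"offset":[0,-1.5,0],"delta_rot":[0,0,0],"jaw":0.5},{"offset":[0,0,0],"delta_rot":[0,0,0],"jaw":0.5},{"offset":[0,0,0],"delta_rot":[0,0,0],"jaw":0.5}]}}

```text
time: 25.9
ee_pos: [0.4354, 0.2553, 0.13]
orientation: [3.141, -0.0, -0.001]
wrist_force: [-0.5, -1.1, -1.0]
finger_gap: 0.684
```

Seat height is z = 0.0013 + 0.005 + 0.054 = 0.0603.

Emit:
{"name": "send_rows", "arguments": {"series": [{"offset":[0,-0.05,1.5],"delta_rot":[0,0,0],"jaw":0.5},{"offset":[0,0,2],"delta_rot":[0,0,0],"jaw":0.5},{"offset":[0,0,1.3],"delta_rot":[0,0,0],"jaw":0.5},{"offset":[0,0,0],"delta_rot":[0,0,0],"jaw":0.5},{"offset":[0,0,0],"delta_rot":[0,0,0],"jaw":0.5}]}}

```text
time: 26.4
ee_pos: [0.4359, 0.2561, 0.0827]
orientation: [3.141, -0.001, -0.001]
wrist_force: [1.0, 0.3, -1.3]
finger_gap: 0.69
```

Emit:
{"name": "send_rows", "arguments": {"series": [{"offset":[0,0,0.8],"delta_rot":[0,0,0],"jaw":0.5},{"offset":[0,0,0.7],"delta_rot":[0,0,0],"jaw":0.5},{"offset":[0,0,0.45],"delta_rot":[0,0,0],"jaw":0.5},{"offset":[0,0,0.27],"delta_rot":[0,0,0],"jaw":0.5},{"offset":[0,0,0],"delta_rot":[0,0,0],"jaw":0.5}]}}

```text
time: 26.9
ee_pos: [0.4359, 0.2566, 0.0604]
orientation: [3.141, -0.0, 0.0]
wrist_force: [-0.9, -1.4, 2.4]
finger_gap: 0.688
```

Emit:
{"name": "send_rows", "arguments": {"series": [{"offset":[0,0,0],"delta_rot":[0,0,0],"jaw":0.5}]}}

```text
time: 27.0
ee_pos: [0.4357, 0.2566, 0.0604]
orientation: [3.142, -0.0, -0.0]
wrist_force: [-1.1, -1.9, 1.8]
finger_gap: 0.689
```

Emit:
{"name": "send_rows", "arguments": {"series": [{"offset":[0,0,0],"delta_rot":[0,0,0],"jaw":0.75},{"offset":[0,0,0],"delta_rot":[0,0,0],"jaw":0.9},{"offset":[0,0,0],"delta_rot":[0,0,0],"jaw":0.9},{"offset":[0,0,-1],"delta_rot":[0,0,0],"jaw":0.9},{"offset":[0,0,-3],"delta_rot":[0,0,0],"jaw":0.9}]}}

```text
time: 27.5
ee_pos: [0.4345, 0.2559, 0.0994]
orientation: [3.14, 0.0, -0.006]
wrist_force: [0.4, 1.0, 1.3]
finger_gap: 0.9
```

Emit:
{"name": "send_rows", "arguments": {"series": [{"offset":[0,0,-3],"delta_rot":[0,0,0],"jaw":0.9},{"offset":[0.8,2,-1],"delta_rot":[0,0,0],"jaw":0.6},{"offset":[1.6,3.8,0],"delta_rot":[0,0,0],"jaw":0.6},{"offset":[1.6,3.8,0],"delta_rot":[0,0,0],"jaw":0.6},{"offset":[1.6,3.8,0],"delta_rot":[0,0,0],"jaw":0.6}]}}

```text
time: 28.0
ee_pos: [0.4923, 0.1213, 0.1414]
orientation: [-3.141, -0.001, -0.002]
wrist_force: [1.3, -0.1, -0.0]
finger_gap: 0.597
```

Emit:
{"name": "send_rows", "arguments": {"series": [{"offset":[1.6,3.8,0],"delta_rot":[0,0,0],"jaw":0.6},{"offset":[1.6,3.8,0],"delta_rot":[0,0,0],"jaw":0.6},{"offset":[1.6,3.8,0],"delta_rot":[0,0,0],"jaw":0.6},{"offset":[1.6,3.8,0],"delta_rot":[0,0,0],"jaw":0.6},{"offset":[1.6,3.8,0],"delta_rot":[0,0,0],"jaw":0.6}]}}

```text
time: 28.5
ee_pos: [0.5722, -0.069, 0.1413]
orientation: [-3.141, 0.0, -0.001]
wrist_force: [0.5, 0.8, 0.7]
finger_gap: 0.599
```

Emit:
{"name": "send_rows", "arguments": {"series": [{"offset":[1.6,3.8,0],"delta_rot":[0,0,0],"jaw":0.6},{"offset":[1.6,3.8,0],"delta_rot":[0,0,0],"jaw":0.6},{"offset":[1.6,3.2,0],"delta_rot":[0,0,0],"jaw":0.6},{"offset":[0.6,1.6,0],"delta_rot":[0,0,0],"jaw":0.6},{"offset":[0,0,0],"delta_rot":[0,0,0],"jaw":0.6}]}}

```text
time: 29.0
ee_pos: [0.6258, -0.194, 0.1406]
orientation: [3.141, -0.005, 0.0]
wrist_force: [0.5, 0.2, -0.5]
finger_gap: 0.601
```

Emit:
{"name": "send_rows", "arguments": {"series": [{"offset":[0,0,0],"delta_rot":[0,0,0],"jaw":0.6}]}}

```text
time: 29.1
ee_pos: [0.6254, -0.1906, 0.1405]
orientation: [-3.141, 0.0, 0.0]
wrist_force: [0.2, 1.5, 0.7]
finger_gap: 0.603
```

```bash
python3 - <<'E'
from plant import env
from h import *
t=env.read_camera("top");c=env.read_camera("side")
for w in(150,170):
    try:a,s=rim(t,proj(t,(.436,.2565,.081)),.081,w);print(w,a.round(4),s.round())
    except Exception as e: print(e)
f=lambda c,p,r:(lambda u,v:cv2.resize(c["img"][v-r:v+r,u-r:u+r],(400,400),interpolation=cv2.INTER_CUBIC))(*map(int,proj(c,p)))
cv2.imwrite("pics/f.png",np.hstack([f(c,(.436,.256,.03),35),f(c,(.627,-.193,.03),35)])[:,:,::-1])
E
```

```text
150 [0.4346 0.2577 0.081 ] [64. 66.]
170 [0.4357 0.2569 0.081 ] [63. 63.]
```

View pics/f.png

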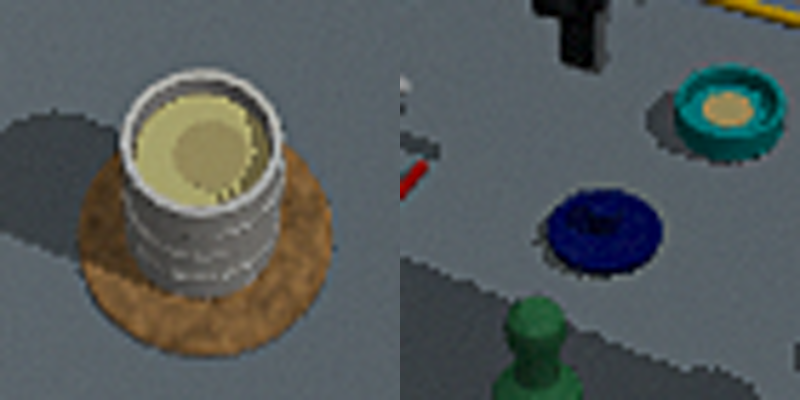

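Four saucers are nested level, and the lid lies upright at about (0.627, −0.193), clear of its neighbours.

Emit:
{"name": "send_rows", "arguments": {"series": [{"offset":[0.15,0.25,2],"delta_rot":[0,0,0],"jaw":0.6},{"offset":[0,0,4],"delta_rot":[0,0,0],"jaw":0.6},{"offset":[0,0,3],"delta_rot":[0,0,0],"jaw":0.6},{"offset":[0,0,2],"delta_rot":[0,0,0],"jaw":0.6},{"offset":[0,0,0],"delta_rot":[0,0,0],"jaw":0.6}]}}

```text
time: 29.7
ee_pos: [0.6254, -0.192, 0.0278]
orientation: [-3.14, -0.003, 0.007]
wrist_force: [0.7, 0.9, 0.8]
finger_gap: 0.601
```

Emit:
{"name": "send_rows", "arguments": {"series": [{"offset":[0,0,0],"delta_rot":[0,0,0],"jaw":0.6},{"offset":[0,0,0],"delta_rot":[0,0,0],"jaw":0.6}]}}

```text
time: 29.9
ee_pos: [0.6281, -0.1936, 0.032]
orientation: [3.141, 0.001, 0.003]
wrist_force: [-0.0, 0.5, 0.3]
finger_gap: 0.597
```

Emit:
{"name": "send_rows", "arguments": {"series": [{"offset":[-0.1,0,1],"delta_rot":[0,0,0],"jaw":0.6},{"offset":[0,0,0.5],"delta_rot":[0,0,0],"jaw":0.6},{"offset":[0,0,0.2],"delta_rot":[0,0,0],"jaw":0.6},{"offset":[0,0,0],"delta_rot":[0,0,0],"jaw":0.6},{"offset":[0,0,0],"delta_rot":[0,0,0],"jaw":0.6}]}}

```text
time: 30.4
ee_pos: [0.6262, -0.194, 0.0134]
orientation: [-3.142, 0.0, -0.0]
wrist_force: [-0.1, 0.3, -0.5]
finger_gap: 0.596
```

Emit:
{"name": "send_rows", "arguments": {"series": [{"offset":[0,0,0],"delta_rot":[0,0,0],"jaw":0.4},{"offset":[0,0,0],"delta_rot":[0,0,0],"jaw":0.3},{"offset":[0,0,0],"delta_rot":[0,0,0],"jaw":0.1},{"offset":[0,0,0],"delta_rot":[0,0,0],"jaw":0},{"offset":[0,0,0],"delta_rot":[0,0,0],"jaw":0}]}}

```text
time: 30.9
ee_pos: [0.6263, -0.1939, 0.0136]
orientation: [-3.142, 0.0, -0.0]
wrist_force: [-2.4, -0.1, 5.7]
finger_gap: 0.18
```

Emit:
{"name": "send_rows", "arguments": {"series": [{"offset":[0,0,0],"delta_rot":[0,0,0],"jaw":0},{"offset":[0,0,0],"delta_rot":[0,0,0],"jaw":0},{"offset":[0,0,0],"delta_rot":[0,0,0],"jaw":0}]}}

```text
time: 31.2
ee_pos: [0.6263, -0.1939, 0.0136]
orientation: [3.142, -0.0, 0.0]
wrist_force: [-1.6, 0.2, 6.1]
finger_gap: 0.181
```

Emit:
{"name": "send_rows", "arguments": {"series": [{"offset":[0,0,-0.5],"delta_rot":[0,0,0],"jaw":0},{"offset":[0,0,-1.5],"delta_rot":[0,0,0],"jaw":0},{"offset":[0,0,-3],"delta_rot":[0,0,0],"jaw":0},{"offset":[0,0,-3],"delta_rot":[0,0,0],"jaw":0},{"offset":[0,0,-3],"delta_rot":[0,0,0],"jaw":0}]}}

```text
time: 31.7
ee_pos: [0.6262, -0.1939, 0.1256]
orientation: [3.142, -0.0, 0.001]
wrist_force: [0.2, -0.2, 0.6]
finger_gap: 0.178
```

Emit:
{"name": "send_rows", "arguments": {"series": [{"offset":[0,0,-2],"delta_rot":[0,0,0],"jaw":0},{"offset":[0,0,-1.5],"delta_rot":[0,0,0],"jaw":0},{"offset":[0,0,0],"delta_rot":[0,0,0],"jaw":0}]}}

```text
time: 32.0
ee_pos: [0.6272, -0.1942, 0.1611]
orientation: [3.141, -0.0, 0.006]
wrist_force: [-0.5, 0.4, -1.5]
finger_gap: 0.179
```

```bash
python3 - <<'E'
from plant import env
from h import *
c=env.read_camera("side");p=env.observe()["ee_pos"];u,v=map(int,proj(c,p));print(u,v,p)
cv2.imwrite("pics/g.png",cv2.resize(c["img"][max(v-45,0):v+45,u-45:u+45],(450,450),interpolation=cv2.INTER_CUBIC)[:,:,::-1])
E
```

```text
250 99 [ 0.62649458 -0.19400476  0.15930138]
```

View pics/g.png

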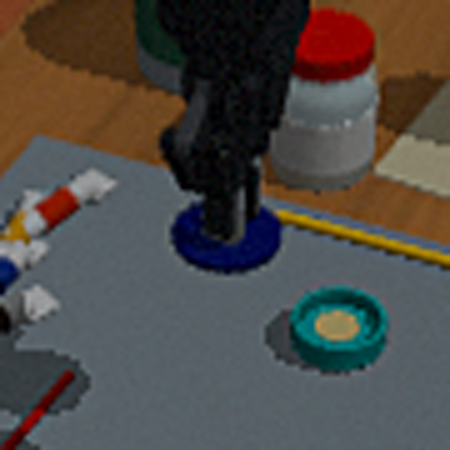

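The lid is held level by its knob.

Emit:
{"name": "send_rows", "arguments": {"series": [{"offset":[-0.6,-1.5,0],"delta_rot":[0,0,0],"jaw":0},{"offset":[-1.5,-3.55,0],"delta_rot":[0,0,0],"jaw":0},{"offset":[-1.5,-3.55,0],"delta_rot":[0,0,0],"jaw":0},{"offset":[-1.5,-3.55,0],"delta_rot":[0,0,0],"jaw":0},{"offset":[-1.5,-3.55,0],"delta_rot":[0,0,0],"jaw":0}]}}

```text
time: 32.55
ee_pos: [0.5583, -0.0349, 0.1571]
orientation: [-3.141, -0.001, 0.003]
wrist_force: [1.2, 0.2, -0.8]
finger_gap: 0.18
```

Emit:
{"name": "send_rows", "arguments": {"series": [{"offset":[-1.5,-3.55,0],"delta_rot":[0,0,0],"jaw":0},{"offset":[-1.5,-3.55,0],"delta_rot":[0,0,0],"jaw":0},{"offset":[-1.5,-3.55,0],"delta_rot":[0,0,0],"jaw":0},{"offset":[-1.5,-3.55,0],"delta_rot":[0,0,0],"jaw":0},{"offset":[-1.5,-3.55,0],"delta_rot":[0,0,0],"jaw":0}]}}

```text
time: 33.05
ee_pos: [0.4832, 0.1422, 0.1573]
orientation: [3.141, 0.001, -0.003]
wrist_force: [0.1, 1.0, -0.6]
finger_gap: 0.185
```

Emit:
{"name": "send_rows", "arguments": {"series": [{"offset":[-1.5,-3.55,0],"delta_rot":[0,0,0],"jaw":0},{"offset":[-1.5,-3.55,0],"delta_rot":[0,0,0],"jaw":0},{"offset":[-1.2,-3,0],"delta_rot":[0,0,0],"jaw":0},{"offset":[-0.77,-1.5,0],"delta_rot":[0,0,0],"jaw":0},{"offset":[0,0,0],"delta_rot":[0,0,0],"jaw":0}]}}

```text
time: 33.55
ee_pos: [0.4331, 0.259, 0.1573]
orientation: [3.142, 0.007, -0.003]
wrist_force: [0.2, -0.3, -0.6]
finger_gap: 0.18
```

Emit:
{"name": "send_rows", "arguments": {"series": [{"offset":[0,0,0],"delta_rot":[0,0,0],"jaw":0},{"offset":[0,0,1],"delta_rot":[0,0,0],"jaw":0},{"offset":[0,0,2],"delta_rot":[0,0,0],"jaw":0},{"offset":[0,0,1],"delta_rot":[0,0,0],"jaw":0},{"offset":[0,0,0],"delta_rot":[0,0,0],"jaw":0}]}}

```text
time: 34.05
ee_pos: [0.4348, 0.2554, 0.1166]
orientation: [3.14, -0.002, -0.004]
wrist_force: [0.6, -0.6, -0.3]
finger_gap: 0.181
```

Emit:
{"name": "send_rows", "arguments": {"series": [{"offset":[0,0,0],"delta_rot":[0,0,0],"jaw":0}]}}

```text
time: 34.15
ee_pos: [0.4356, 0.2563, 0.1183]
orientation: [3.141, -0.001, -0.001]
wrist_force: [-0.0, 0.1, -0.7]
finger_gap: 0.179
```

Emit:
{"name": "send_rows", "arguments": {"series": [{"offset":[0,0,1],"delta_rot":[0,0,0],"jaw":0},{"offset":[0,0,1],"delta_rot":[0,0,0],"jaw":0},{"offset":[0,0,0.5],"delta_rot":[0,0,0],"jaw":0},{"offset":[0,0,0.25],"delta_rot":[0,0,0],"jaw":0},{"offset":[0,0,0],"delta_rot":[0,0,0],"jaw":0}]}}

```text
time: 34.65
ee_pos: [0.4356, 0.2568, 0.0908]
orientation: [-3.142, 0.0, -0.0]
wrist_force: [0.2, -0.3, 0.1]
finger_gap: 0.179
```

Emit:
{"name": "send_rows", "arguments": {"series": [{"offset":[0,0,0],"delta_rot":[0,0,0],"jaw":0}]}}

```text
time: 34.75
ee_pos: [0.4356, 0.2567, 0.0908]
orientation: [-3.141, 0.0, -0.0]
wrist_force: [0.3, 0.8, -0.8]
finger_gap: 0.183
```

Nudge down slightly, release gently, lift, and back away from the mat for the final look.

Emit:
{"name": "send_rows", "arguments": {"series": [{"offset":[0,0,0.03],"delta_rot":[0,0,0],"jaw":0},{"offset":[0,0,0],"delta_rot":[0,0,0],"jaw":0.3},{"offset":[0,0,0],"delta_rot":[0,0,0],"jaw":0.5},{"offset":[0,0,0],"delta_rot":[0,0,0],"jaw":0.5},{"offset":[0,0,-1],"delta_rot":[0,0,0],"jaw":0.5}]}}

```text
time: 35.25
ee_pos: [0.4349, 0.2563, 0.1]
orientation: [3.141, 0.0, -0.003]
wrist_force: [-0.6, -0.8, -0.3]
finger_gap: 0.504
```

Emit:
{"name": "send_rows", "arguments": {"series": [{"offset":[0,0,-3],"delta_rot":[0,0,0],"jaw":0.5},{"offset":[0,0,-3],"delta_rot":[0,0,0],"jaw":0.5},{"offset":[0,2,0],"delta_rot":[0,0,0],"jaw":0.5},{"offset":[0.4,4,0],"delta_rot":[0,0,0],"jaw":0.5},{"offset":[0.4,4,0],"delta_rot":[0,0,0],"jaw":0.5}]}}

```text
time: 35.75
ee_pos: [0.4436, 0.156, 0.1616]
orientation: [-3.141, -0.002, -0.002]
wrist_force: [0.2, -0.3, 0.1]
finger_gap: 0.498
```

Emit:
{"name": "send_rows", "arguments": {"series": [{"offset":[0.4,4,0],"delta_rot":[0,0,0],"jaw":0.5},{"offset":[0.4,4,0],"delta_rot":[0,0,0],"jaw":0.5},{"offset":[0.4,4,0],"delta_rot":[0,0,0],"jaw":0.5},{"offset":[0.4,4,0],"delta_rot":[0,0,0],"jaw":0.5},{"offset":[0.4,4,0],"delta_rot":[0,0,0],"jaw":0.5}]}}

```text
time: 36.25
ee_pos: [0.4636, -0.0449, 0.1615]
orientation: [-3.141, -0.0, -0.002]
wrist_force: [0.5, 0.9, -0.5]
finger_gap: 0.5
```

Emit:
{"name": "send_rows", "arguments": {"series": [{"offset":[0.4,4,0],"delta_rot":[0,0,0],"jaw":0.5},{"offset":[0,4,0],"delta_rot":[0,0,0],"jaw":0.5},{"offset":[0,4,0],"delta_rot":[0,0,0],"jaw":0.5},{"offset":[0,2,0],"delta_rot":[0,0,0],"jaw":0.5},{"offset":[0,0,0],"delta_rot":[0,0,0],"jaw":0.5}]}}

```text
time: 36.75
ee_pos: [0.4671, -0.1863, 0.1612]
orientation: [3.141, -0.007, 0.001]
wrist_force: [-0.3, 1.5, -0.2]
finger_gap: 0.501
```

```bash
python3 - <<'E'
from plant import env
from h import *
t=env.read_camera("top");c=env.read_camera("side")
for n,cam,uv,z in(("lid",t,proj(t,(.436,.2565,.085)),.085),("bottle",t,(190,152),.033),("muller",t,(288,154),.032),("tape",t,(220,216),.009),("bottleS",c,(195,233),.033),("mullerS",c,(239,164),.032),("tapeS",c,(270,237),.009),("tinS",c,(303,160),.0225)):
    ce,sz,_=blob(cam["img"],uv,22);print(n,cast(cam,ce,z)[:2].round(4),sz.round(1))
f=lambda c,p,r:(lambda u,v:cv2.resize(c["img"][v-r:v+r,u-r:u+r],(400,400),interpolation=cv2.INTER_CUBIC))(*map(int,proj(c,p)))
cv2.imwrite("pics/i.png",np.hstack([f(c,(.436,.256,.04),35),f(t,(.436,.256,.04),40)])[:,:,::-1])
cv2.imwrite("pics/j.png",c["img"][:,:,::-1])
E
```

```text
lid [0.4359 0.2435] [38.5 33.5]
bottle [0.6153 0.1757] [14.2 14.2]
muller [ 0.6083 -0.0743] [17.  16.2]
tape [0.4491 0.103 ] [18.5 18.5]
bottleS [0.6166 0.1731] [15. 15.]
mullerS [ 0.6097 -0.072 ] [24. 16.]
tapeS [0.4495 0.1001] [20.  19.8]
tinS [ 0.4502 -0.1474] [16.5  9.4]
```

View pics/i.png

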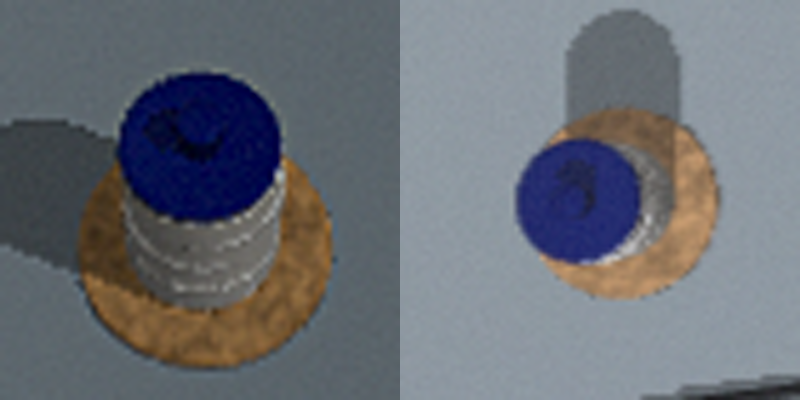

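View pics/j.png

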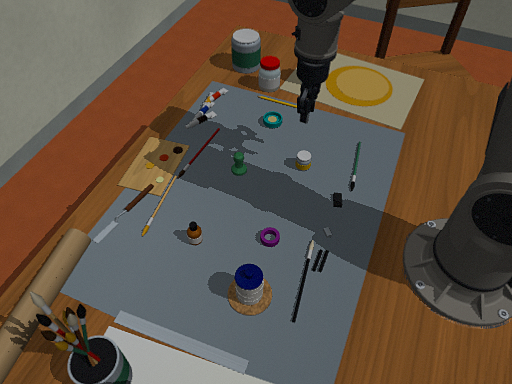

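The pictures show the lid level and seated with no gap on the straight nest in the middle of the mat. Every bystander is within 0.3 mm of where it started, and the arm is clear of everything.

```bash
python3 -c "
from plant import env
print(env.job_done(), env.observe()['time'])"
```

```text
the job is handed in; nothing more can be done
the job is handed in; nothing more can be done
```

The saucers are nested in the middle of the cork mat in the order umber, sienna, ochre, cream, with the blue lid on top. I handed the job in at about 37 s of the 141 s allowed.

- **Nest:** each saucer went down within about 0.2 mm of its calculated seat height. The rims measured from above were within about 1 mm of the mat's centre, and the last pictures show the nest straight and the lid level with no gap.
- **Bystanders:** the bottle, muller, tape and tin re-measured within about 0.3 mm of where they started. For the tin I used the side view, which only picks up its band. The turquoise dish was not touched, and the arm ended well clear.
- **Forces:** the wrist force stayed below about 9 N in every reading.
- **Checks that failed or disagreed:** the automatic measurement of the lid's centre on the finished nest put it 13 mm off in y. Its outline had also picked up the mat, so I set it aside and judged the lid from the pictures and the release position (0.4356, 0.2567). The top view of the nest was once blocked by the arm, so I used the side view there.

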